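# Move the varnished wooden round to the empty drying stand with the spatula

## Robot

A 7-joint arm with a two-finger parallel gripper is mounted at the origin on the work surface. World frame = base frame: x ahead of the robot, y to its left, z up, the work surface at z = 0. Lengths are in m, angles in rad, forces in N, time in s.
With the tool pointing down it reaches from about 0.425 to 0.925 m from the base axis. Payload 6.8 kg.
Tool frame: the origin (TCP) lies midway between the tips of the shut fingers; the grasp point (between the pads) lies 19 mm behind it; z points along the fingers, y is the line along which they close (so a half turn about z gives the same grasp; the last joint's range is limited). The gripper opens to 85 mm and grips with 20 to 120 N. Pads are 22 mm wide; open, the fingers measure 114 mm over their backs; the gripper's body (76 mm by 85 mm) begins 54 mm behind the grasp point. The pads swing forward as they close: fully open they stand 13 mm farther back than shut.
Start: joints at [1.206, 0.477, 0.022, 1.555, -0.011, 1.109, -0.083], TCP at [0.171, -0.653, 0.231] pointing down, gripper open.
Joint ranges: [-2.96, 2.96], [-0.34, 2.1], [-1.41, 1.46], [0.24, 2.44], [-1.37, 4.51], [0.17, 1.92], [-2.96, 2.96]. Speed limits (rad/s): [2.39, 2.39, 3.14, 3.14, 3.14, 3.14, 3.14].

## Interface

Orientations are given as a unit quaternion [w, x, y, z].
In Python, from station import * gives the robot as it stands.
- The arm moves only by the shell command python3 -m creep 'ROWS' [FORCE]. ROWS is JSON, a list of rows, each a list of 7 numbers: the gripper command: -1 is shut, 1 is fully open, values between are in proportion, then the shift along the world's x, y, z in mm, then the turn, a rotation vector about the world's x, y, z in rad. A call has 1 to 5 rows; each row shifts and turns the commanded pose from where the row before left it; what a row does not reach is not made up. A row lasts 1/8 s, in which the tool goes at most 62.5 mm and 10.7 degrees, less where a joint would pass 70% of its speed; a pose out of reach is approached as far as the arm can. A call is refused whole if a number of a shift passes 62.5 or a number of a turn 0.188, either way. A call with a gripper value outside its range is refused whole. The fingers move at their own pace and stop on an object; FORCE is the grip in N (left out, the last holds). Time passes only in rows, so rows that do not move let the fingers close. It gives the time, the measured TCP pose, the force, the opening and the grip force at its end, in the units of the state.
- get_obs(): the state, without advancing time (a new reading comes with each control period).
- read_camera(name): name is "scene" or "top"; returns (picture, depth): 384x512x3 uint8, red, green, blue; 384x512 float32, m along the optical axis (not along the pixel's ray), 0 where there is no reading.
- camera_params(name): a dict with "intrinsics" (3x3 intrinsics, pixels), "cam_to_world" (4x4, takes a point from camera to world coordinates). Camera axes: x right, y up, looking along -z (the intrinsics and any distortion apply to the point x, -y, -z); pixel columns grow to the right and rows downward; lengths in m; the calibration is good to about 2 mm. A picture is of the moment at which its call begins. camera_params takes no time and is no camera call.
- hand_in(): hands the job in; it is judged then, once.
The state is a dict: "t": time; "q": joint angles; "joint_vel": joint speeds; "joint_torque": joint torques, N m; "eef_pos": TCP position; "tool_rot": TCP orientation; "contact_force": force on the tool from outside, world axes, zero at the start; "torque": the same for the moment, N m; "gripper_width": opening from 0.0 (shut) to 1.0 (fully open); "grasp_force": force on a finger pad.
Only numpy, scipy, OpenCV 4.12 (cv2) and the standard library are available. Lean on these libraries where they do the work, as an engineer would, in place of code of your own. Each camera call takes 0.05 s, during which the arm holds its last target. There are 200 camera calls.

## Task

Freshly varnished wooden plaques are drying on little wooden stands. Slide the blade of the lifting spatula under the round plaque, lift it clear of its stand and lower it centred and flat onto the empty stand, without the gripper or arm touching it or letting it fall to the table. Then draw the spatula completely out from under it and leave it lying flat on the table; leave the square plaque where it is.

Things in the scene. Friction and masses are not known exactly. Their poses are not given: they have to be found in the camera images.
- round: The round plaque: loose brown wooden disc, diameter 100 mm, 8 mm thick, 40 to 85 g, centred on a drying stand, its underside 30 mm above the table. Origin: centre of its underside; z up. At the start its axes are parallel to those of the stand under it (shaped like empty_stand), so the blade goes under it along its +x.
- empty_stand: The fixed drying stand with nothing on it; all three stands are alike. A pale wooden U from above, 30 mm high: rails 12 mm wide at y = +-41 mm (70 mm free between), x -50 to +74 mm, joined by a bar at x +62 to +74 mm. Its front (-x, towards the robot) and middle are open to the table: a blade slides in along +x. Origin: at table level below where the plaque's centre belongs.
- spatula: Loose spatula, 160 g, flat on the table. Steel blade 3 mm thick, 46 mm wide, x -45 to +115 mm (tip); a plaque sits well centred over x = +70. Dark wooden handle bar above its rear: x -85 to +5 mm, 22 mm wide, 38 to 64 mm above the table, on posts at x -30 and -12. Grasp across it from above at x = -35, height 52 mm. Origin: centre line, underside of blade; +x to the tip, z up.
- square: The square plaque, to be left alone: brown wood, 90 by 90 mm, 8 mm thick, lying on another drying stand. Origin: centre of its underside.
Things that resemble listed ones, but are neither listed nor needed, are in the scene too. What is shaped like the round but purple or turquoise is not meant. Several things look just like the spatula: the one meant starts nearest to the robot's base.

How it is judged:
On the way, in this order (a step that is already met when the one before it is completed fails the run):
1. the round plaque is lifted on the spatula, clear of its stand (height (world z) of round above 0.045 m and contact force between spatula and round above 0.15 N), for 0.2 s.
2. the round plaque is set down on the empty stand with the blade still under it (horizontal distance between round and empty_stand below 0.017 m and height (world z) of round below 0.034 m and x of round in the frame of spatula below 0.165 m), for 0.1 s.
At the end, for the whole second after the job is handed in: Round plaque flat (5 degrees) and still on the empty stand's rails, centre within 17 mm of the stand's; spatula flat and still on the table, no part of it under the plaque or touching it; square plaque within 15 mm of its start (horizontal distance between round and empty_stand below 0.017 m and height (world z) of round between 0.027 and 0.033 m and angle between each of round, spatula's own z axis and vertical below 0.08 rad and linear speed of each of round, spatula below 0.02 m/s and (x of round in the frame of spatula above 0.163 m or x of round in the frame of spatula below -0.135 m or y of round in the frame of spatula above 0.073 m or y of round in the frame of spatula below -0.073 m) and height (world z) of spatula below 0.006 m and contact force between spatula and round below 0.05 N and distance of square from where it was at the start of the episode below 0.015 m).
It fails at once if the gripper or arm touches the round plaque (contact force between any of the fingers, the arm and round above 0.3 N).
It fails at once if the round plaque falls towards the table (height (world z) of round below 0.022 m).
It fails at once if the square plaque is disturbed (distance of square from where it was at the start of the episode above 0.015 m).
It also fails if it takes over 64 s, if anything falls off the work surface, if the arm or the gripper's body presses on something with over 40 N, if the wrist force passes 120 N, or if a joint passes its speed limit or range.

## Working session

There is one attempt and no reset: what is moved stays moved. The work goes in short steps, Python scripts to look and compute and a shell command to move; the robot and the scene stay as the last step left them, time stands still between calls to the robot, and variables do not carry over. Pictures are saved under pics/ and viewed, at most 10 in all, crops included, and the job is handed in when it is done.

```bash
mkdir -p pics; ls
python3 - <<'E'
from station import *
import cv2,numpy as np
for n in("scene","top"):
    p,d=read_camera(n); cv2.imwrite(f"pics/{n}0.png",p[:,:,::-1]); np.savez(f"pics/{n}0.npz",p=p,d=d)
    c=camera_params(n); print(n,c)
o=get_obs();print(o)
E
```

```text
pics
scene {'intrinsics': array([[396.41173916,   0.        , 248.19880686],
       [  0.        , 396.41173916, 195.91548729],
       [  0.        ,   0.        ,   1.        ]]), 'cam_to_world': array([[-0.88976516, -0.25417122,  0.37909756,  0.94076609],
       [ 0.45638277, -0.50586758,  0.73199233,  0.74004994],
       [ 0.00572179,  0.82431486,  0.56610271,  0.73027995],
       [ 0.        ,  0.        ,  0.        ,  1.        ]])}
top {'intrinsics': array([[420.67152164,   0.        , 258.86956956],
       [  0.        , 420.67152164, 190.24533936],
       [  0.        ,   0.        ,   1.        ]]), 'cam_to_world': array([[-0.01923954,  0.98004936, -0.19782085,  0.28325203],
       [-0.99969572, -0.02191184, -0.01132847, -0.12922902],
       [-0.01543708,  0.1975427 ,  0.98017273,  1.13589999],
       [ 0.        ,  0.        ,  0.        ,  1.        ]])}
{'t': 0.1, 'q': array([ 1.20591111,  0.47769898,  0.02235664,  1.55634412, -0.01146277,
        1.10928905, -0.08312065]), 'joint_vel': array([ 0.00057401, -0.00313325,  0.00015896, -0.00507383, -0.00067984,
        0.00081086, -0.00073642]), 'joint_torque': array([ 4.36803588e-03, -5.97764754e+01,  1.61376178e+00, -2.81954813e+01,
        1.28850222e-02,  5.00400361e-03,  4.46423451e-05]), 'eef_pos': array([ 0.17126922, -0.65236776,  0.23043916]), 'tool_rot': array([-7.85261120e-04,  9.91768430e-01,  1.28041915e-01, -1.79979852e-04]), 'contact_force': array([-0.17941724,  0.2116898 ,  0.31748317]), 'torque': array([-0.02609676,  0.01591312, -0.02827626]), 'grasp_force': 0.0, 'gripper_width': 0.9994921447144531}
```

View pics/top0.png

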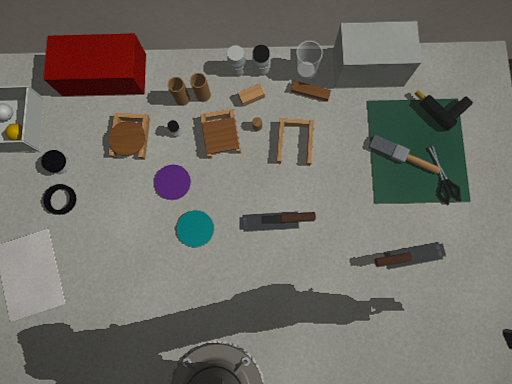

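View pics/scene0.png

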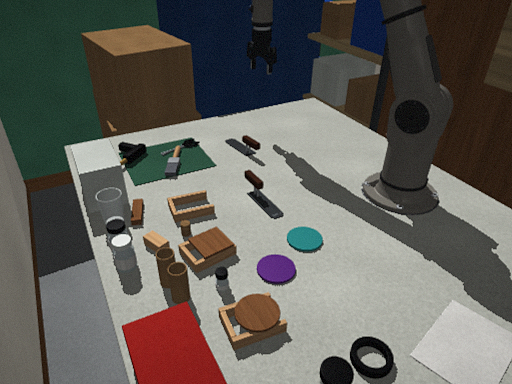

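The top view shows the round plaque at (127,138), the square one at (221,137) and the empty stand at (296,142), whose mouth points down (towards the robot). The spatula at (280,220) is nearest the base (about (217,380)), with its tip to the left (+y). The other spatula is at (410,255).

```bash
cat > h.py <<'E'
import numpy as np,cv2
from station import *
def ray(n,uv,z):
    c=camera_params(n);K=c["intrinsics"];T=c["cam_to_world"]
    uv=np.atleast_2d(uv).astype(float)
    d=np.c_[(uv[:,0]-K[0,2])/K[0,0],-(uv[:,1]-K[1,2])/K[1,1],-np.ones(len(uv))]@T[:3,:3].T
    return T[:3,3]+d*((z-T[2,3])/d[:,2])[:,None]
def cloud(n,d):
    c=camera_params(n);K=c["intrinsics"];T=c["cam_to_world"]
    v,u=np.mgrid[:384,:512]
    P=np.stack([(u-K[0,2])/K[0,0]*d,-(v-K[1,2])/K[1,1]*d,-d],-1)
    return P@T[:3,:3].T+T[:3,3]
def rect(xy):
    r=cv2.minAreaRect((np.asarray(xy)[:,:2]*1000).astype(np.float32))
    return np.round(r[0],1),np.round(r[1],1),round(r[2],1)
E
python3 - <<'E'
from h import *
f=np.load("pics/top0.npz");p,d=f["p"],f["d"];P=cloud("top",d);z=P[...,2]
print("table z",np.median(z[250:280,100:200]))
hsv=cv2.cvtColor(p,cv2.COLOR_RGB2HSV)
def box(u0,u1,v0,v1):
    m=np.zeros(z.shape,bool);m[v0:v1,u0:u1]=1;return m
for n,b,zl,zh in(("round",(105,152,108,162),.034,.045),("roundstand",(105,152,108,162),.02,.033),("square",(195,245,105,158),.034,.045),("empty",(272,320,112,168),.02,.04),("handleA",(235,320,205,235),.045,.075)):
    m=box(*b)&(z>zl)&(z<zh)
    vu=np.argwhere(m);Q=ray("top",vu[:,::-1],np.median(z[m]))
    print(n,m.sum(),np.median(z[m]),rect(Q), Q[:,:2].min(0),Q[:,:2].max(0))
# blade: dark grey pixels by darkness
m=box(235,322,205,235)&(hsv[...,2]<110)&(z<.02)
Q=ray("top",np.argwhere(m)[:,::-1],.003);print("blade",m.sum(),rect(Q),Q.min(0),Q.max(0))
i=cv2.resize(p[100:240,95:325],None,fx=3.4,fy=3.4,interpolation=2);cv2.imwrite("pics/crop1.png",i[:,:,::-1])
E
```

```text
table z -0.0003195379603634363
round 938 0.037553532605756446 (array([660.1, 244.9]), array([101.1, 115.3]), 73.1) [0.61077691 0.19574091] [0.73000011 0.2948943 ]
roundstand 395 0.029159683108172407 (array([671.4, 243.3]), array([ 97.9, 126.9]), 84.8) [0.60667249 0.19136221] [0.73652968 0.29475878]
square 979 0.03752717925358162 (array([667.3, -11.7]), array([104. ,  90.1]), 9.4) [ 0.61111845 -0.06209186] [0.72489121 0.03668275]
empty 523 0.029103250804628056 (array([ 643.1, -217.8]), array([ 93.9, 126.7]), 84.5) [ 0.5762168  -0.27015454] [ 0.71002631 -0.1673167 ]
handleA 318 0.06294031537486633 (array([ 427.4, -214.1]), array([23.5, 90. ]), 2.2) [ 0.41504438 -0.25926051] [ 0.44004874 -0.1694191 ]
blade 846 (array([ 426.6, -163.7]), array([ 47. , 207.8]), 2.4) [ 0.40026369 -0.26702186  0.003     ] [ 0.4521916  -0.06047875  0.003     ]
```

View pics/crop1.png

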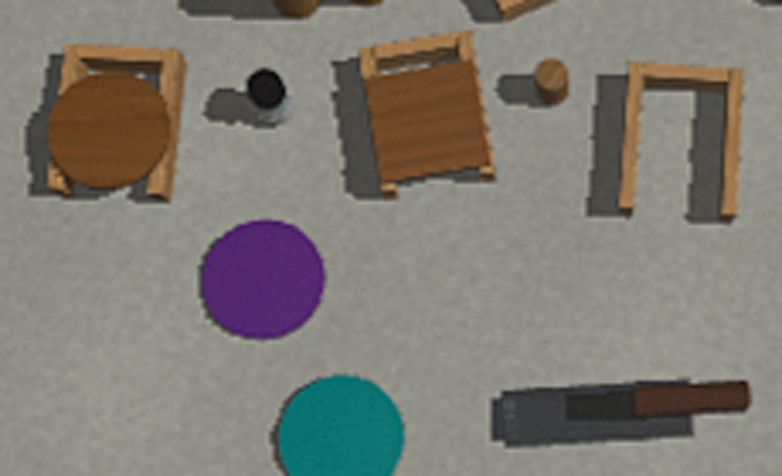

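The crop confirms the layout. Both stands' mouths face the robot, with headings near -5°, and the square's stand leans the other way. The spatula handle is at crop (690,397), so its tip is to the left. I'll approach the handle and refine the round stand's heading along the way.

```bash
python3 -m creep '[[1,25.6,44.3,-8,0,0,0.135],[1,25.6,44.3,-8,0,0,0.135],[1,25.6,44.3,-8,0,0,0.135],[1,25.6,44.3,-8,0,0,0.135],[1,25.6,44.3,-8,0,0,0.135]]' 100
python3 - <<'E'
from h import *
print(get_obs()["q"])
f=np.load("pics/top0.npz");p,d=f["p"],f["d"]
z=cloud("top",d)[...,2]
for n,(u0,u1,v0,v1) in(("round",(105,152,108,162)),("empty",(272,320,112,168))):
    m=np.zeros(z.shape,bool);m[v0:v1,u0:u1]=1
    m&=(z>.025)&(z<.033)
    Q=ray("top",np.argwhere(m)[:,::-1],.03)[:,:2]*1000
    # right rail outer edge: min y per x-bin ; bar: max x per y-bin
    b=np.round(Q[:,0]/4);e=np.array([Q[b==k][Q[b==k][:,1].argmin()] for k in np.unique(b)][2:-2])
    k=np.polyfit(e[:,0],e[:,1],1);print(n,"rail heading",np.degrees(np.arctan(k[0])),"resid",np.std(e[:,1]-np.polyval(k,e[:,0])),"y at x=650",np.polyval(k,650))
    b=np.round(Q[:,1]/4);e=np.array([Q[b==k][Q[b==k][:,0].argmax()] for k in np.unique(b)][2:-2])
    k=np.polyfit(e[:,1],e[:,0],1);print("  bar heading",-np.degrees(np.arctan(k[0])),"resid",np.std(e[:,0]-np.polyval(k,e[:,1])))
m=np.zeros(z.shape,np.uint8);m[108:162,105:152]=1
m[(z<.0345)|(z>.045)]=0
hsv=cv2.cvtColor(p,cv2.COLOR_RGB2HSV)
print("V plaque",hsv[138,127],"rail",hsv[118,147])
m=(m>0)&(hsv[...,2]<150)
m=cv2.morphologyEx(m.astype(np.uint8),cv2.MORPH_OPEN,np.ones((7,7)))
c=max(cv2.findContours(m,0,1)[0],key=cv2.contourArea)
Q=ray("top",c[:,0],.038);print(cv2.minEnclosingCircle((Q[:,:2]*1000).astype(np.float32)),cv2.fitEllipse((Q[:,:2]*1000).astype(np.float32)))
E
```

```text
t: 0.72
eef_pos: [0.3, -0.4297, 0.1909]
tool_rot: [-0.0, 0.892, 0.451, -0.0]
contact_force: [0.3, -0.2, 0.3]
gripper_width: 1.001
grasp_force: 0.0
[ 1.01702028  0.28602595 -0.20777465  1.9450379   0.07331305  0.91793693
  0.13826533]
round rail heading -4.920327271867036 resid 10.508878804746645 y at x=650 203.03307330366712
  bar heading -2.7270896303774106 resid 2.4741523344684104
empty rail heading -4.8069655988429565 resid 1.4780057350339848 y at x=650 -263.9435953991609
  bar heading -3.5134809015875 resid 2.222185298025066
V plaque [ 14 168 105] rail [ 16 131 134]
((634.03173828125, 266.20819091796875), 14.410384178161621) ((634.0352172851562, 266.19305419921875), (19.979867935180664, 26.9141845703125), 173.54727172851562)
```

```bash
python3 -m creep '[[1,25.4,44.1,-10,0,0,0.135],[1,25.4,44.1,-10,0,0,0.135],[1,25.4,44.1,-10,0,0,0.135],[1,25.4,44.1,-10,0,0,0.135],[1,25.4,44.1,-10,0,0,0.135]]' 100; python3 -m creep '[[1,0,0,-30,0,0,0]]'
python3 - <<'E'
from h import *
o=get_obs();w,x,y,z=o["tool_rot"];print(o["eef_pos"],np.degrees(2*np.arctan2(y,x))-90,o["q"])
E
```

```text
t: 1.35
eef_pos: [0.4269, -0.2094, 0.1409]
tool_rot: [0.0, 0.693, 0.721, -0.0]
contact_force: [1.3, -0.1, -0.3]
gripper_width: 1.001
grasp_force: 0.0
t: 1.48
eef_pos: [0.4299, -0.2073, 0.1121]
tool_rot: [0.002, 0.691, 0.723, 0.002]
contact_force: [-0.4, -1.3, 0.1]
gripper_width: 0.996
grasp_force: 0.0
[ 0.42987132 -0.20727602  0.1120847 ] 2.5393150393665707 [ 0.69443912  0.35110173 -0.44184585  2.10419551  0.22126497  0.72552723
  0.15466149]
```

```bash
python3 -m creep '[[1,0,0,-30,0,0,0],[1,0,0,-30,0,0,0],[1,0,0,-18,0,0,0],[1,0,0,0,0,0,0],[0,0,0,0,0,0,0]]' 100; python3 -m creep '[[-1,0,0,0,0,0,0],[-1,0,0,0,0,0,0],[-1,0,0,0,0,0,0],[-1,0,0,0,0,0,0],[-1,0,0,0,0,0,0]]'
```

```text
t: 2.1
eef_pos: [0.4268, -0.211, 0.0338]
tool_rot: [0.0, 0.694, 0.72, 0.0]
contact_force: [1.4, -0.7, -0.0]
gripper_width: 0.82
grasp_force: 0.0
t: 2.72
eef_pos: [0.4273, -0.2111, 0.0341]
tool_rot: [0.001, 0.694, 0.72, 0.0]
contact_force: [-0.2, 2.0, 5.7]
gripper_width: 0.239
grasp_force: 97.4
```

```bash
python3 -m creep '[[-1,0,0,20,0,0,0],[-1,0,0,40,0,0,0],[-1,0,0,20,0,0,0],[-1,2,20,0,0,0,-0.16],[-1,2,42,0,0,0,-0.17]]' 110; python3 -m creep '[[-1,2,46,0,0,0,-0.17],[-1,2,46,0,0,0,-0.17],[-1,2,46,0,0,0,-0.17],[-1,2,46,0,0,0,-0.17],[-1,2,46,0,0,0,-0.17]]';python3 -m creep '[[-1,2,46,0,0,0,-0.17],[-1,2,46,0,0,0,-0.17],[-1,1,46,0,0,0,-0.17],[-1,2,43,0,0,0,0],[-1,0,0,0,0,0,0]]'
python3 - <<'E'
from h import *
o=get_obs();w,x,y,z=o["tool_rot"];print(o["eef_pos"],np.degrees(2*np.arctan2(y,x))-90,o["q"])
p,d=read_camera("top");np.savez("pics/top1.npz",p=p,d=d);cv2.imwrite("pics/top1.png",cv2.resize(p[60:300,60:360],None,fx=2.5,fy=2.5)[:,:,::-1])
p,d=read_camera("scene");np.savez("pics/scene1.npz",p=p,d=d);cv2.imwrite("pics/scene1.png",cv2.resize(p[130:384,180:480],None,fx=2.3,fy=2.3)[:,:,::-1])
E
```

```text
t: 3.35
eef_pos: [0.4304, -0.1499, 0.1137]
tool_rot: [0.001, 0.806, 0.592, 0.0]
contact_force: [-0.0, 0.4, -1.6]
gripper_width: 0.235
grasp_force: 107.4
t: 3.98
eef_pos: [0.4401, 0.0824, 0.1134]
tool_rot: [0.0, 0.978, 0.209, -0.0]
contact_force: [1.2, 0.3, -2.1]
gripper_width: 0.238
grasp_force: 107.3
t: 4.6
eef_pos: [0.4467, 0.2665, 0.1135]
tool_rot: [-0.001, 0.999, -0.039, 0.0]
contact_force: [-0.3, -1.1, -1.3]
gripper_width: 0.238
grasp_force: 107.7
[0.44667104 0.26652239 0.1135489 ] -94.42178035282267 [-0.43262175  0.39067241 -0.27300957  2.0151223   0.14815796  0.75248774
 -2.44226302]
```

View pics/top1.png

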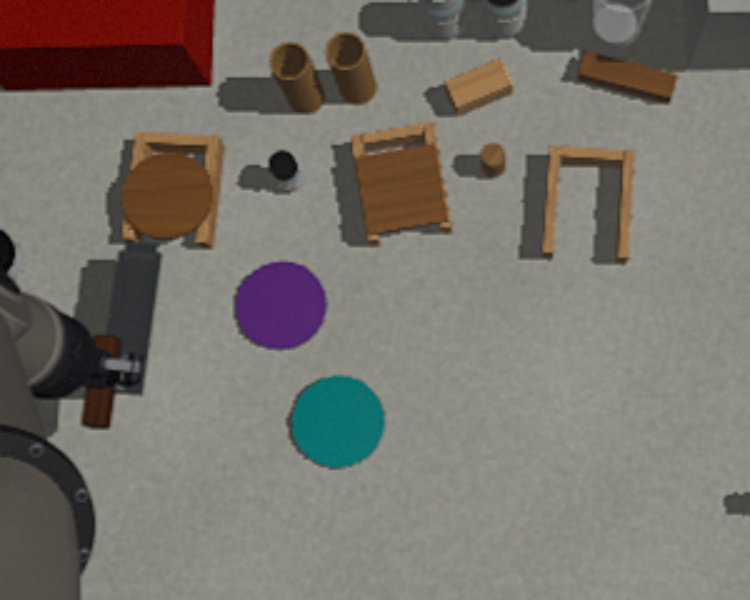

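View pics/scene1.png

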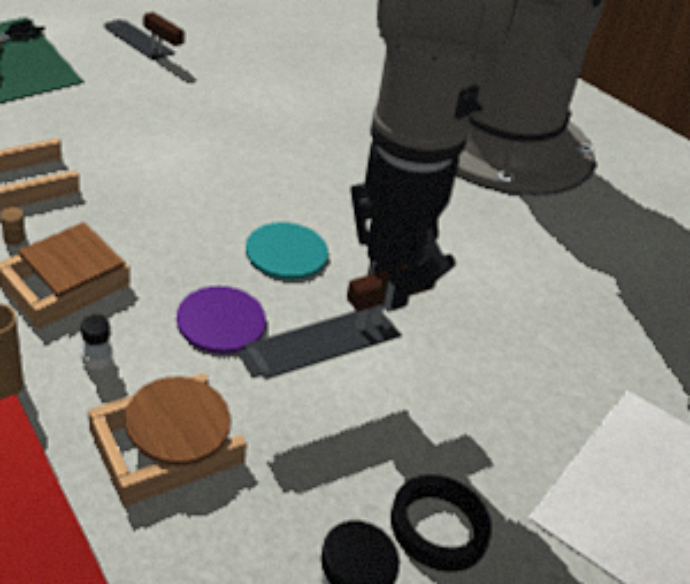

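The spatula is held level and points at the round stand's mouth. In the top crop the blade tip is at (150,245) and the plaque at (167,195). I'll measure the blade's pitch, line and heading from depth, and fit the plaque's outline.

Run:
```python
from h import *
f=np.load("pics/top1.npz");p,d=f["p"],f["d"];P=cloud("top",d);z=P[...,2]
m=np.zeros(z.shape,bool);m[155:220,95:130]=1
m&=(z>.06)&(z<.1)
Q=P[m]*1000;c=np.linalg.lstsq(np.c_[Q[:,:2],np.ones(len(Q))],Q[:,2],rcond=None)[0]
zz=np.median(Q[:,2]);R=ray("top",np.argwhere(m)[:,::-1],zz/1000)
print("blade",m.sum(),"slope",c[:2],"z med",zz,rect(R),R.min(0),R.max(0))
b=np.round(R[:,0]*250)
e=np.array([[k/250,R[b==k,1].max(),R[b==k,1].min()] for k in np.unique(b)]);print(np.round(e[::3]*1000))
# plaque: depth mask minus bar
for n,(u0,u1,v0,v1) in (("top",(100,155,100,165)),("scene",(225,290,285,345))):
    f=np.load(f"pics/{n}1.npz");p=f["p"];z=cloud(n,f["d"])[...,2]
    m=np.zeros(z.shape,np.uint8);m[v0:v1,u0:u1]=((z>.0345)&(z<.045))[v0:v1,u0:u1]
    m=cv2.morphologyEx(m,cv2.MORPH_OPEN,cv2.getStructuringElement(2,(15,15)))
    cc=max(cv2.findContours(m,0,1)[0],key=cv2.contourArea)
    Q=ray(n,cc[:,0],.038)[:,:2]*1000
    print(n,cv2.fitEllipse(Q.astype(np.float32)))
```

```text
blade 790 slope [-0.00311543  0.00107802] z med 81.94636607738093 (array([514.2, 260.9]), array([ 46.2, 159.1]), 85.1) [0.43483449 0.23260987 0.08194637] [0.59323212 0.28412029 0.08194637]
[[436. 272. 247.]
 [448. 247. 245.]
 [460. 245. 243.]
 [472. 269. 243.]
 [484. 267. 241.]
 [496. 283. 239.]
 [508. 284. 240.]
 [520. 282. 238.]
 [532. 283. 238.]
 [544. 281. 236.]
 [556. 279. 234.]
 [568. 279. 235.]
 [580. 277. 233.]
 [592. 270. 244.]]Traceback (most recent call last):
  File "<stdin>", line 15, in <module>
ValueError: max() iterable argument is empty
```

```bash
python3 -m creep '[[-1,0,-3.2,-20,0,0,0],[-1,0,0,-30,0,0,0],[-1,0,0,-15,0,0,0],[-1,0,0,0,0,0,0]]'; python3 -m creep '[[-1,20,-1.7,0,0,0,0],[-1,26,-2.2,0,0,0,0],[-1,26,-2.2,0,0,0,0],[-1,26,-2.2,0,0,0,0],[-1,13.5,-1.2,0,0,0,0]]'; python3 -m creep '[[-1,0,0,0,0,0,0],[-1,0,0,0,0,0,0]]'
python3 - <<'E'
from h import *
p,d=read_camera("top");np.savez("pics/top2.npz",p=p,d=d)
a=p[90:230,60:180]
p,d=read_camera("scene");np.savez("pics/scene2.npz",p=p,d=d);b=p[230:370,180:380]
cv2.imwrite("pics/c2.png",cv2.resize(np.hstack([a,b]),None,fx=2.4,fy=2.4,interpolation=2)[:,:,::-1])
E
```

```text
t: 5.2
eef_pos: [0.4469, 0.2575, 0.0475]
tool_rot: [0.001, 0.999, -0.042, -0.001]
contact_force: [-0.0, -0.6, -1.1]
gripper_width: 0.238
grasp_force: 107.7
t: 5.82
eef_pos: [0.5609, 0.249, 0.0494]
tool_rot: [-0.0, 0.999, -0.042, 0.001]
contact_force: [0.3, 0.9, -2.1]
gripper_width: 0.238
grasp_force: 107.7
t: 6.08
eef_pos: [0.5577, 0.2497, 0.0484]
tool_rot: [0.0, 0.999, -0.041, -0.001]
contact_force: [0.5, 0.2, -1.7]
gripper_width: 0.239
grasp_force: 107.7
```

View pics/c2.png

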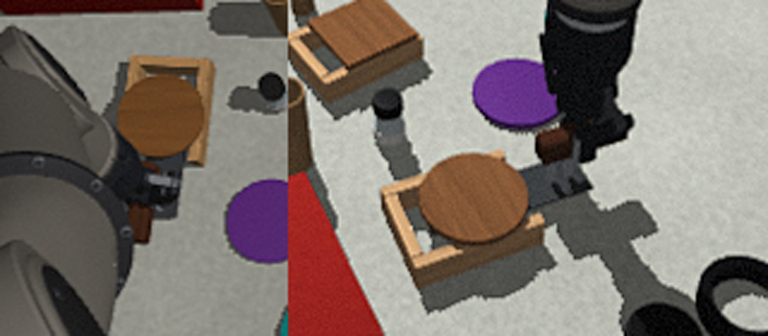

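The blade is in the mouth under the plaque and touches nothing. The measured TCP is about 4 mm to -y of the ideal line, because the last blade picture was taken before the arm had settled. I'll shift by 4 mm, check the visible blade edge, then raise slowly.

```bash
python3 -m creep '[[-1,0,4,0,0,0,0],[-1,0,0,0,0,0,0],[-1,0,0,0,0,0,0]]'
python3 - <<'E'
from h import *
print(get_obs()["eef_pos"])
p,d=read_camera("top");P=cloud("top",d);z=P[...,2]
m=np.zeros(z.shape,bool);m[150:185,105:150]=1;m&=(z>.009)&(z<.024)
R=ray("top",np.argwhere(m)[:,::-1],.0165)*1000;print(m.sum(),np.median(z[m]))
b=np.round(R[:,0]/5)
for k in np.unique(b):print(k*5,R[b==k,1].min().round(1),R[b==k,1].max().round(1),245.2+(660.5-k*5)*.084)
E
```

```text
t: 6.55
eef_pos: [0.5588, 0.2536, 0.0483]
tool_rot: [0.0, 0.999, -0.041, -0.0]
contact_force: [0.1, -1.2, -1.9]
gripper_width: 0.24
grasp_force: 107.7
[0.55881374 0.25355515 0.04828624]
159 0.016221453734779123
545.0 233.7 252.9 254.902
550.0 233.8 258.7 254.482
555.0 231.4 247.9 254.06199999999998
560.0 231.5 245.3 253.642
565.0 231.6 237.1 253.22199999999998
570.0 231.8 231.8 252.802
575.0 229.4 229.4 252.38199999999998
580.0 229.5 229.6 251.962
585.0 229.7 229.7 251.542
590.0 229.9 229.9 251.12199999999999
595.0 227.4 252.4 250.702
600.0 227.5 252.6 250.28199999999998
605.0 202.7 252.8 249.862
610.0 202.9 261.4 249.44199999999998
615.0 200.2 269.9 249.022
620.0 200.4 270.0 248.60199999999998
625.0 200.7 281.5 248.182
630.0 198.1 203.5 247.762
```

```bash
python3 -m creep '[[-1,0,0,9,0,0,0],[-1,0,0,4,0,0,0],[-1,0,0,4,0,0,0],[-1,0,0,5,0,0,0],[-1,0,0,8,0,0,0]]' 120; python3 -m creep '[[-1,0,0,12,0,0,0],[-1,0,0,16,0,0,0],[-1,0,0,16,0,0,0],[-1,0,0,10,0,0,0],[-1,0,0,0,0,0,0]]'; python3 -m creep '[[-1,0,0,0,0,0,0],[-1,0,0,0,0,0,0]]'
python3 - <<'E'
from h import *
p,d=read_camera("top");P=cloud("top",d);z=P[...,2]
m=np.zeros(z.shape,bool);m[85:170,85:165]=1;m&=(z>.07)&(z<.14)&(P[...,0]>.6)
Q=P[m]*1000;print(m.sum(),np.median(Q[:,2]),np.linalg.lstsq(np.c_[Q[:,:2],np.ones(len(Q))],Q[:,2],rcond=None)[0][:2])
R=ray("top",np.argwhere(m)[:,::-1],np.median(Q[:,2])/1000);print(rect(R),R.min(0),R.max(0))
p2,_=read_camera("scene")
cv2.imwrite("pics/c3.png",cv2.resize(np.hstack([p[70:220,60:200],p2[200:350,180:380]]),None,fx=2.2,fy=2.2,interpolation=2)[:,:,::-1])
E
```

```text
t: 7.22
eef_pos: [0.5587, 0.2533, 0.0785]
tool_rot: [0.0, 0.999, -0.042, -0.0]
contact_force: [0.0, 0.5, -2.5]
gripper_width: 0.237
grasp_force: 117.3
t: 7.85
eef_pos: [0.5596, 0.2537, 0.1335]
tool_rot: [-0.0, 0.999, -0.042, 0.001]
contact_force: [0.8, -0.0, -2.1]
gripper_width: 0.236
grasp_force: 117.3
t: 8.1
eef_pos: [0.5585, 0.2532, 0.1316]
tool_rot: [0.0, 0.999, -0.042, -0.001]
contact_force: [0.8, 0.6, -1.5]
gripper_width: 0.239
grasp_force: 117.3
1181 107.37457321158517 [-0.01614948 -0.02375099]
(array([699.3, 257.2]), array([212.2,  99.3]), 17.9) [0.59816083 0.19396951 0.10737457] [0.78503103 0.33702156 0.10737457]
```

View pics/c3.png

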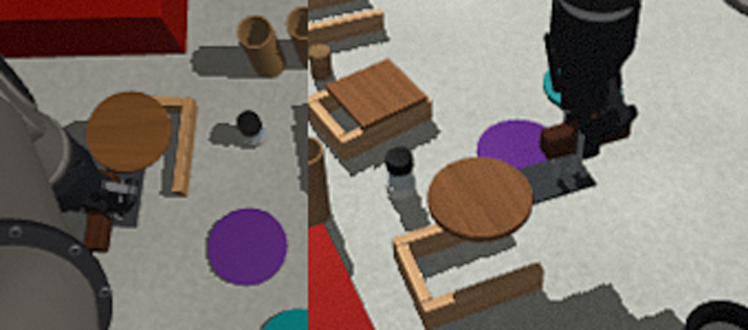

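The plaque is lifted level and clear of the stand. I'll carry it gently, drawing back in x first to pass the jar and the square plaque.

```bash
python3 -m creep '[[-1,-8,0,0,0,0,0],[-1,-16,0,0,0,0,0],[-1,-18,0,0,0,0,0],[-1,-18,-4,0,0,0,0],[-1,-12,-10,0,0,0,0]]'; python3 -m creep '[[-1,-6,-18,0,0,0,0],[-1,0,-24,0,0,0,0],[-1,0,-25,0,0,0,0],[-1,0,-25,0,0,0,0],[-1,0,-25,0,0,0,0]]'; python3 -m creep '[[-1,0,-25,0,0,0,0],[-1,0,-25,0,0,0,0],[-1,0,-25,0,0,0,0],[-1,0,-25,0,0,0,0],[-1,0,-25,0,0,0,0]]';python3 -m creep '[[-1,0,-25,0,0,0,0],[-1,0,-25,0,0,0,0],[-1,0,-25,0,0,0,0],[-1,0,-25,0,0,0,0],[-1,0,-25,0,0,0,0]]';python3 -m creep '[[-1,0,-22,0,0,0,0],[-1,0,-20,0,0,0,0],[-1,0,-18,0,0,0,0],[-1,0,-12,0,0,0,0],[-1,0,-6,0,0,0,0]]';python3 -m creep '[[-1,0,0,0,0,0,0],[-1,0,0,0,0,0,0],[-1,0,0,0,0,0,0]]'
python3 - <<'E'
from h import *
print(get_obs()["eef_pos"])
p,d=read_camera("top");np.savez("pics/top4.npz",p=p,d=d)
p2,d2=read_camera("scene");np.savez("pics/scene4.npz",p=p2,d=d2)
cv2.imwrite("pics/c4.png",cv2.resize(np.hstack([p[80:270,190:350],p2[90:280,120:320]]),None,fx=2.2,fy=2.2,interpolation=2)[:,:,::-1])
E
```

```text
t: 8.82
eef_pos: [0.485, 0.2397, 0.1324]
tool_rot: [-0.0, 0.999, -0.041, -0.0]
contact_force: [-0.1, -0.5, -1.9]
gripper_width: 0.236
grasp_force: 117.4
t: 9.45
eef_pos: [0.481, 0.12, 0.1324]
tool_rot: [0.0, 0.999, -0.042, 0.0]
contact_force: [0.1, -0.0, -3.5]
gripper_width: 0.239
grasp_force: 117.3
t: 10.07
eef_pos: [0.4806, -0.0048, 0.1325]
tool_rot: [0.0, 0.999, -0.042, 0.0]
contact_force: [0.4, 0.0, -2.3]
gripper_width: 0.237
grasp_force: 117.3
t: 10.7
eef_pos: [0.4802, -0.1298, 0.1325]
tool_rot: [0.0, 0.999, -0.042, 0.0]
contact_force: [-1.0, -0.7, -2.0]
gripper_width: 0.24
grasp_force: 117.4
t: 11.32
eef_pos: [0.4807, -0.2064, 0.1323]
tool_rot: [0.0, 0.999, -0.042, -0.0]
contact_force: [-0.3, -0.4, -1.8]
gripper_width: 0.24
grasp_force: 117.4
t: 11.7
eef_pos: [0.4811, -0.2049, 0.1323]
tool_rot: [-0.0, 0.999, -0.041, -0.0]
contact_force: [0.3, -0.6, -1.9]
gripper_width: 0.238
grasp_force: 117.4
[ 0.48107556 -0.20486581  0.13229654]
```

View pics/c4.png

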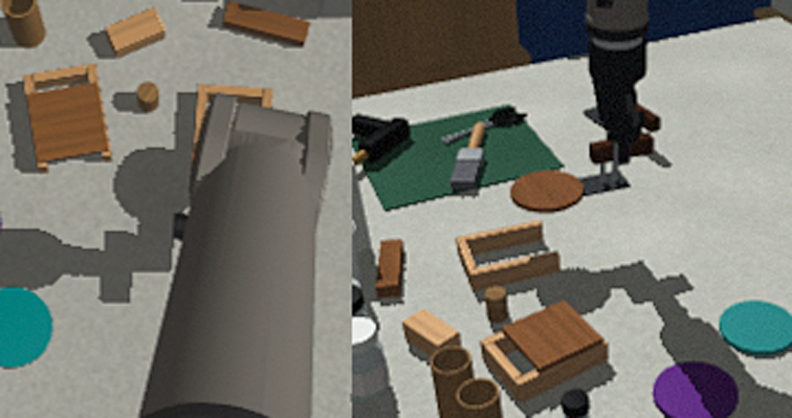

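The arm hides the plaque from the top view, but the scene view shows it still on the blade (crop (547,190)). I'll measure the plaque and the empty stand in that same camera.

Run:
```python
from h import *
f=np.load("pics/scene4.npz");p,d=f["p"],f["d"];P=cloud("scene",d);z=P[...,2]
hsv=cv2.cvtColor(p,cv2.COLOR_RGB2HSV)
m=np.zeros(z.shape,bool);m[160:192,188:228]=1
m&=(z>.085)&(z<.13)&(hsv[...,1]>90)
m=cv2.morphologyEx(m.astype(np.uint8),cv2.MORPH_OPEN,np.ones((3,3)))
zz=np.median(z[m>0]);c=max(cv2.findContours(m,0,1)[0],key=cv2.contourArea)
R=ray("scene",c[:,0],.108)*1000;print("plaque",m.sum(),zz,cv2.fitEllipse(R[:,:2].astype(np.float32)),R.min(0),R.max(0))
for nm,f,box in(("empty",np.load("pics/scene0.npz"),(163,220,188,225)),):
    P=cloud("scene",f["d"]);z=P[...,2];u0,u1,v0,v1=box
    m=np.zeros(z.shape,bool);m[v0:v1,u0:u1]=1;m&=(z>.025)&(z<.035)
    R=ray("scene",np.argwhere(m)[:,::-1],.03);print(nm,m.sum(),rect(R),R.min(0),R.max(0))
f=np.load("pics/scene0.npz");p,d=f["p"],f["d"];z=cloud("scene",d)[...,2]
m=np.zeros(z.shape,bool);m[290:335,230:285]=1;m&=(z>.0345)&(z<.045)
m=cv2.morphologyEx(m.astype(np.uint8),cv2.MORPH_OPEN,np.ones((7,7)));c=max(cv2.findContours(m,0,1)[0],key=cv2.contourArea)
R=ray("scene",c[:,0],.038)*1000;print("round0",cv2.fitEllipse(R[:,:2].astype(np.float32)))
```

```text
plaque 484 0.11032433694549781 ((582.4738159179688, -211.68064880371094), (94.84107971191406, 102.82270050048828), 174.02943420410156) [ 533.57965089 -263.97735549  108.        ] [ 631.37028569 -158.41395268  108.        ]
empty 361 (array([ 646.7, -189.8]), array([156.3, 124.5]), 85.0) [ 0.57893966 -0.27184249  0.03      ] [ 0.70961051 -0.11455851  0.03      ]
round0 ((659.9866943359375, 246.5765380859375), (92.8761978149414, 98.63959503173828), 113.85752868652344)
```

```bash
python3 -m creep '[[-1,7,0,0,0,0,0],[-1,12,-1,0,0,0,0],[-1,14,-2,0,0,0,0],[-1,11,-2,0,0,0,0],[-1,5,0,0,0,0,0]]'; python3 -m creep '[[-1,0,0,0,0,0,0],[-1,0,0,0,0,0,0],[-1,0,0,-8,0,0,0],[-1,0,0,-12,0,0,0],[-1,0,0,-14,0,0,0]]'; python3 -m creep '[[-1,0,0,-12,0,0,0],[-1,0,0,-8,0,0,0],[-1,0,0,-4,0,0,0],[-1,0,0,0,0,0,0],[-1,0,0,0,0,0,0]]'
python3 - <<'E'
from h import *
print(get_obs()["eef_pos"])
p,d=read_camera("scene");z=cloud("scene",d)[...,2];hsv=cv2.cvtColor(p,cv2.COLOR_RGB2HSV)
m=np.zeros(z.shape,bool);m[165:225,155:235]=1;m&=(z>.043)&(z<.06)&(hsv[...,1]>90)
m=cv2.morphologyEx(m.astype(np.uint8),cv2.MORPH_OPEN,np.ones((3,3)));c=max(cv2.findContours(m,0,1)[0],key=cv2.contourArea)
R=ray("scene",c[:,0],.049)*1000;print(m.sum(),np.median(z[m>0]),cv2.fitEllipse(R[:,:2].astype(np.float32)),R.min(0),R.max(0))
cv2.imwrite("pics/c5.png",cv2.resize(p[130:250,130:290],None,fx=4,fy=4,interpolation=2)[:,:,::-1])
E
```

```text
t: 12.42
eef_pos: [0.531, -0.2107, 0.1322]
tool_rot: [0.0, 0.999, -0.042, 0.0]
contact_force: [-0.7, 1.3, -2.7]
gripper_width: 0.234
grasp_force: 117.4
t: 13.05
eef_pos: [0.5296, -0.2105, 0.0972]
tool_rot: [-0.0, 0.999, -0.042, -0.0]
contact_force: [-0.0, 0.1, -1.7]
gripper_width: 0.236
grasp_force: 117.4
t: 13.68
eef_pos: [0.5303, -0.2107, 0.0747]
tool_rot: [0.0, 0.999, -0.042, 0.0]
contact_force: [0.1, -0.3, -2.9]
gripper_width: 0.242
grasp_force: 117.4
[ 0.53030602 -0.21070235  0.07473399]
502 0.05281419058119263 ((631.8723754882812, -217.4547882080078), (97.191650390625, 99.42213439941406), 174.48619079589844) [ 580.48508056 -269.48110502   49.        ] [ 680.69902193 -165.85760084   49.        ]
```

View pics/c5.png

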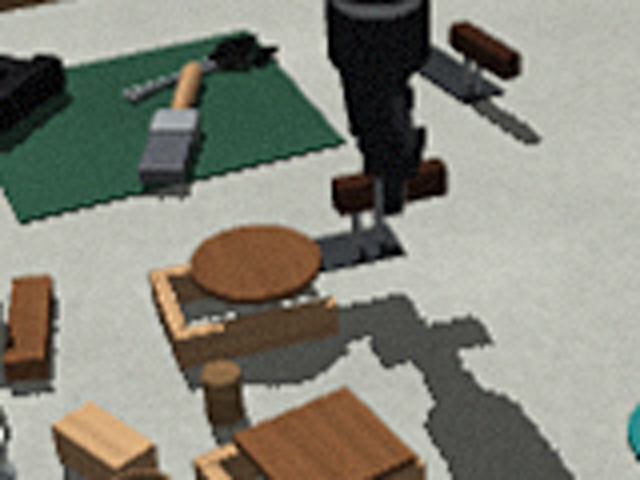

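The plaque hovers centred over the empty stand (crop (255,262)), within 1 mm by measurement. I'll lower it gently until the blade comes free below it.

```bash
python3 -m creep '[[-1,0,0,-4,0,0,0],[-1,0,0,-4,0,0,0],[-1,0,0,-3,0,0,0],[-1,0,0,-3,0,0,0],[-1,0,0,-3,0,0,0]]'; python3 -m creep '[[-1,0,0,-3,0,0,0],[-1,0,0,-4,0,0,0],[-1,0,0,0,0,0,0],[-1,0,0,0,0,0,0],[-1,0,0,0,0,0,0]]'
python3 - <<'E'
from h import *
p,d=read_camera("scene");z=cloud("scene",d)[...,2];hsv=cv2.cvtColor(p,cv2.COLOR_RGB2HSV)
m=np.zeros(z.shape,bool);m[165:225,155:235]=1;m&=(z>.034)&(z<.06)&(hsv[...,1]>90)
m=cv2.morphologyEx(m.astype(np.uint8),cv2.MORPH_OPEN,np.ones((7,7)));c=max(cv2.findContours(m,0,1)[0],key=cv2.contourArea)
R=ray("scene",c[:,0],.038)*1000;print(m.sum(),np.median(z[m>0]),cv2.fitEllipse(R[:,:2].astype(np.float32)),R.min(0),R.max(0))
m=np.zeros(z.shape,bool);m[186:198,212:228]=1;print("blade z",np.sort(z[m])[::12].round(3))
E
```

```text
t: 14.35
eef_pos: [0.5301, -0.2106, 0.0572]
tool_rot: [0.0, 0.999, -0.042, 0.0]
contact_force: [0.0, -0.9, -1.3]
gripper_width: 0.237
grasp_force: 117.4
t: 14.98
eef_pos: [0.5301, -0.2106, 0.0505]
tool_rot: [0.0, 0.999, -0.042, 0.0]
contact_force: [-0.5, -0.4, -2.1]
gripper_width: 0.238
grasp_force: 117.4
420 0.039273516707302225 ((633.8184814453125, -220.09640502929688), (86.0628433227539, 94.86521911621094), 149.6860809326172) [ 585.19944978 -266.64410322   38.        ] [ 679.91468812 -166.25521996   38.        ]
blade z [-0.002  0.001  0.002  0.003  0.005  0.02   0.02   0.021  0.023  0.029
  0.038  0.047  0.058  0.062  0.065  0.068]
```

```bash
python3 -m creep '[[-1,-12,1,0,0,0,0],[-1,-24,2,0,0,0,0],[-1,-25,2.1,0,0,0,0],[-1,-25,2.1,0,0,0,0],[-1,-19,1.6,0,0,0,0]]'; python3 -m creep '[[-1,0,0,0,0,0,0],[-1,0,0,-8,0,0,0],[-1,0,0,-5,0,0,0],[-1,0,0,-2.5,0,0,0],[-1,0,0,-1,0,0,0]]'; python3 -m creep '[[-1,0,0,0,0,0,0],[-1,0,0,0,0,0,0]]'
```

```text
t: 15.65
eef_pos: [0.4228, -0.2016, 0.0503]
tool_rot: [0.0, 0.999, -0.042, -0.001]
contact_force: [1.0, 0.7, -1.5]
gripper_width: 0.239
grasp_force: 117.4
t: 16.27
eef_pos: [0.4252, -0.2017, 0.0341]
tool_rot: [-0.0, 0.999, -0.042, -0.0]
contact_force: [-5.3, 1.9, 18.8]
gripper_width: 0.237
grasp_force: 120.2
t: 16.52
eef_pos: [0.4252, -0.2017, 0.0341]
tool_rot: [-0.0, 0.999, -0.041, -0.0]
contact_force: [-2.0, 1.0, 6.9]
gripper_width: 0.239
grasp_force: 118.9
```

Flat on the table. I'll open the gripper and retreat upwards.

```bash
python3 -m creep '[[0.3,0,0,0,0,0,0],[0.6,0,0,0,0,0,0],[1,0,0,0,0,0,0],[1,0,0,0,0,0,0],[1,0,0,0,0,0,0]]' 20; python3 -m creep '[[1,0,0,15,0,0,0],[1,0,0,30,0,0,0],[1,0,0,40,0,0,0],[1,0,0,50,0,0,0],[1,0,0,50,0,0,0]]'; python3 -m creep '[[1,-10,-60,0,0,0,0],[1,-10,-60,0,0,0,0],[1,-10,-60,0,0,0,0],[1,-10,-60,0,0,0,0],[1,0,-50,0,0,0,0]]'; python3 -m creep '[[1,0,0,0,0,0,0],[1,0,0,0,0,0,0]]'
python3 - <<'E'
from h import *
p,d=read_camera("top");P=cloud("top",d);z=P[...,2];p2,_=read_camera("scene")
cv2.imwrite("pics/c6.png",cv2.resize(np.hstack([p[90:270,190:340],p2[100:280,130:330]]),None,fx=2.2,fy=2.2,interpolation=2)[:,:,::-1])
def M(u0,u1,v0,v1,a,b):
    m=np.zeros(z.shape,bool);m[v0:v1,u0:u1]=1;m&=(z>a)&(z<b);return np.argwhere(m)[:,::-1]
for n,b,h in(("round",(265,325,110,175,.0345,.045),.038),("handle",(265,330,195,270,.05,.07),.064),("square",(195,245,105,158,.034,.045),.038)):
    R=ray("top",M(*b),h);print(n,len(R),rect(R),R.min(0),R.max(0))
E
```

```text
t: 17.15
eef_pos: [0.4249, -0.2018, 0.0338]
tool_rot: [0.0, 0.999, -0.042, -0.0]
contact_force: [0.3, 0.6, 0.1]
gripper_width: 0.999
grasp_force: 0.0
t: 17.77
eef_pos: [0.4246, -0.2016, 0.2214]
tool_rot: [0.0, 0.999, -0.042, 0.0]
contact_force: [1.4, -0.2, 0.0]
gripper_width: 1.001
grasp_force: 0.0
t: 18.4
eef_pos: [0.3833, -0.4943, 0.2202]
tool_rot: [0.0, 0.999, -0.043, 0.0]
contact_force: [1.0, -0.9, -1.1]
gripper_width: 1.002
grasp_force: 0.0
t: 18.65
eef_pos: [0.3851, -0.4909, 0.2192]
tool_rot: [-0.0, 0.999, -0.041, 0.0]
contact_force: [-0.1, -0.7, 0.5]
gripper_width: 1.001
grasp_force: 0.0
round 943 (array([ 638. , -217.5]), array([ 97.7, 119.3]), 87.4) [ 0.57664171 -0.26646016  0.038     ] [ 0.6974625  -0.16825989  0.038     ]
handle 300 (array([ 417.6, -199.5]), array([22.2, 88.9]), 84.3) [ 0.37396685 -0.21427383  0.064     ] [ 0.46160196 -0.18587061  0.064     ]
square 980 (array([666.7, -12.2]), array([103.1,  90.5]), 8.7) [ 0.61097731 -0.06214757  0.038     ] [0.72448981 0.03661133 0.038     ]
```

View pics/c6.png

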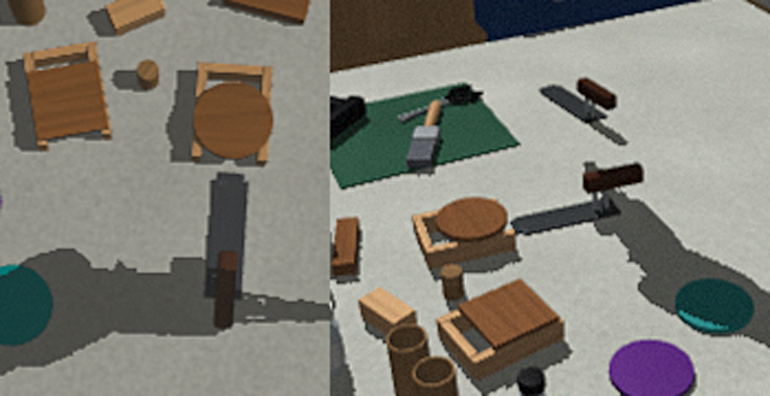

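The plaque lies flat and centred on the empty stand (crop (233,119)). The spatula is flat on the table in front of it, with the plaque about 172 mm ahead in the spatula's frame, and the square is where it was. I'm handing in.

```bash
python3 -c "
from station import *
print(hand_in())"
```

```text
the job is handed in; nothing more can be done
None
```

The round plaque is on the empty stand, flat and within about 5 mm of centre; the spatula lies flat on the table clear of it, the square plaque is unmoved, and the job is handed in (the hand-in gave no verdict).

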